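Free a jammed gravity dispenser of resin cartridges with a plaster spatula

ROBOT

A 6-joint arm with a two-finger parallel gripper is mounted at the origin on a cart in front of the work surface, level with it; the furniture and walls round the work are solid. World frame = base frame: x ahead of the robot, y to its left, z up, the work surface at z = 0. Lengths are in m, angles in rad, forces in N, time in s.
With the tool pointing down it reaches from about 0.325 to 0.9 m from the base axis. Payload 6.1 kg.
Tool frame: the origin (TCP) lies on the centre line of the jaws, within the pads' length; the fingertips stand 14 mm ahead of it and the grasp point (between the pads) lies 5 mm behind it; z points along the fingers, y is the line along which they close (so a half turn about z gives the same grasp; the last joint's range is limited). The gripper opens to 85 mm and grips with 20 to 120 N. Pads are 22 mm wide; open, the fingers measure 114 mm over their backs; the gripper's body (76 mm by 85 mm) begins 54 mm behind the grasp point. The pads swing forward as they close: fully open they stand 13 mm farther back than shut.
Start: joints at [1.007, 0.22, 1.526, -0, 1.395, -0.126], TCP at [0.265, 0.566, 0.245] pointing down, gripper open.
Joint ranges: [-2.98, 2.98], [-0.91, 2.08], [0.09, 2.57], [-1.24, 4.39], [0.2, 2.65], [-2.68, 2.68]. Speed limits (rad/s): [2.57, 2.57, 3.01, 3.14, 3.14, 3.14].

INTERFACE

Orientations are given as a unit quaternion [w, x, y, z].
In Python, from bench import bot, eoat, kin, imaging, ticket, spotter gives the robot as it stands. Calls block until the motion is done:
- bot.reach(position, orientation): joint-space move of the TCP to a pose.
- bot.move_l(position, frame=None, rate=0.15): straight line of the TCP; frame=None keeps the orientation; rate is the mean speed in m/s.
- bot.movej(angles): joint-space move.
- eoat.move_gripper(opening, effort=None): finger opening in m; effort is the grip in N (None keeps the last); returns when the fingers have stopped.
- bot.dwell(seconds).
- kin.inverse_kinematics(position, orientation): joint angles nearest the present ones, or None.
- imaging.grab_frame(name): name is "scene" or "top" or "wrist"; returns a dict with "pixels" (480x640x3 uint8, blue, green, red), "vertical_fov" (degrees; the focal length in pixels is half the picture's height over the tangent of half this angle, whatever the lens; pixels are square), "cx", "cy" (the principal point, pixels), "dist_coeffs" ([k1, k2, p1, p2, k3] as OpenCV has them; the pictures are not rectified), "R" (3x3) and "t" (3): a world point X has camera coordinates R X + t. Camera axes: x right, y down, z forward; pixel columns grow to the right and rows downward; lengths in m; the calibration is good to about 2 mm. A picture is of the moment at which its call begins. There is no depth.
A pose or a line that the arm cannot do raises bot.MotionError and nothing moves.
- ticket.hand_in(): hands the job in; it is judged then, once.
Trained networks look in the newest picture that a camera, given by its name, has taken for a name from the list of things; names that differ only in an ending like _2 or _b are one class to them, and where a whole thing is asked for, a point or a joint stands for the part that bears it (a point fixed in the world has none). Each returns a list of dicts, best first, with "score" (0 to 1); they miss things now and then, are a little off and sometimes report something else, mostly with a low value. They report only what shows in the picture. A call takes as long as a camera call.
- spotter.spot_in(thing, camera): "xyz" ([x, y, z] in m, in world coordinates, good to about 4 mm: the middle of the surface that is visible of it).
- spotter.cut_out(thing, camera): "mask" (480x640 bool, what is visible of it).
Readings, each from a call of its own:
- bot.get_time(): time.
- bot.get_qpos(): joint angles.
- bot.get_joint_vel(): joint speeds.
- bot.get_effort(): joint torques, N m.
- bot.get_eef_pos(): TCP position.
- bot.get_tool_rot(): TCP orientation.
- bot.get_ft_force(): force on the tool from outside, world axes, zero at the start.
- bot.get_wrist_torque(): the same for the moment, N m.
- bot.get_opening(): finger opening in m.
- bot.get_grip_force(): force on a finger pad.
Only numpy, scipy, OpenCV 4.12 (cv2) and the standard library are available. Lean on these libraries where they do the work, as an engineer would, in place of code of your own. Each camera call takes 0.05 s, during which the arm holds its last target. There are 200 camera calls.

TASK

The cartridge dispenser has jammed: one aluminium cartridge has ridden up on the next and wedged on the gate bar. With the plaster spatula from the wooden block, reach in at a slant under the cover and gently nudge the wedged cartridge back, again if they catch again, until all three lie in the front trough, touched by nothing but the spatula. Then stand the spatula back in the wide slot of its block, blade down; leave the jar and the plaster jaw model alone.

Things in the scene. Friction and masses are not known exactly. Their poses are not given: they have to be found in the camera images.
- dispenser: Fixed gravity dispenser: dark steel chute between clear side plates, 300 long (x), 146 wide over its foot flanges, 177 high; lane 104 wide. Origin: centre of underside, on the bench; -x is the low front (robot side), +x the back, y across. The chute falls 18 degrees to the front; floor z 58 at x -20. Side plates: 90 high in front of x -52, 174 behind; back plate at x 140 (mm).
- gate (a point): Middle of the gate bar: fixed 6 mm round steel rod across the lane, at x -36, z 108 mm in the dispenser's frame (axes the same); 49 mm clear between it and the chute. Cartridges must roll out under it. Above it an open window, 62 mm high and as wide as the lane, reaches up to the cover.
- cover_edge (a point): Middle of the front edge, underside, of the flat clear cover (4 mm thick) over the throat: dispenser x -47, z 173 mm; the cover reaches back to x 64. It overhangs the bar by 11 mm, so an upright tool cannot get at the wedged cartridge: enter the window with the tool slanted 40 to 45 degrees, tip to the back.
- trough (a point): Where the chute meets the front stop (dispenser x -150, z 16 mm; top of the stop z 58). The trough between stop and bar just holds three cartridges in a row, centres at dispenser x -131, -95 and -59 mm; one is through when its centre is in front of x -45.
- cartridge_upper: Aluminium cartridge, 38 mm diameter, 96 long, 0.13-0.21 kg, lying across the lane. Origin: centre. Wedged at the start between bar and lower one, centre 20 mm behind, 9 above the bar. Push its front, at centre height or just above, 30 mm to the back and slightly up (1-9 N; over 15 dents it), draw away briskly: it drops lower or into line. They may catch again: nudge whichever rides on the bar.
- cartridge_lower: Cartridge of the same kind and size; at the start on the chute just behind the gate, under the upper one. Origin: its centre.
- cartridge_rear: Cartridge of the same kind and size; at the start on the chute behind the lower one. Origin: its centre.
- spatula: Plaster spatula, 183 mm long, 0.09 kg, standing in the block with a few degrees of play. Origin: middle of the blade's tip; z runs up to the handle. Steel blade 26 wide (y), 3 thick (x), round end; neck z 78-94; wooden handle z 91-183, 22 wide (y), 16 thick (x). Grip the handle across its 22 mm, near z 140.
- stand: Fixed dark wooden block, 75 x 80 x 66 mm, with two slots in its top, 60 deep, long along y: the wide one where the spatula stands (point slot), and one 24 mm long, 32 mm nearer -x, that stays empty. Origin: centre of its underside.
- slot (a point): Centre of the mouth of the wide slot, on the block's top, 12 mm from its middle to +x; 9 mm (x) by 32 mm (y), 2 mm chamfer. Axes as the block. When the spatula is home its tip is 60 mm below.
- jar: Bystander: brown jar with a cream cap, 58 mm diameter, 82 high. Origin: centre of its underside.
- jaw_model: Bystander: white plaster jaw model, 75 x 67 x 32 mm. Origin: centre of its underside.

How it is judged:
By the outcome, as a careful person would: the job done as asked, in the order asked, and still so for the second after the job is handed in, with the robot touching nothing.
It also fails if it takes over 58 s, if anything falls off the work surface, if the arm or the gripper's body presses on something with over 40 N, if the wrist force passes 120 N, or if a joint passes its speed limit or range.

## Working session

There is one attempt and no reset: what is moved stays moved. The work goes in short steps, each a Python script; the robot and the scene stay as the last script left them, time stands still between calls to the robot, and variables do not carry over. Pictures are saved under pics/ and viewed, at most 13 in all, crops included, and the job is handed in when it is done.

```bash
mkdir -p pics; ls
python3 - <<'E'
from bench import bot, eoat, kin, imaging, ticket, spotter
import cv2,numpy as np
for c in("scene","top","wrist"):
    f=imaging.grab_frame(c); cv2.imwrite(f"pics/a_{c}.png",f["pixels"])
    print(c,f["vertical_fov"],f["cx"],f["cy"],f["dist_coeffs"],np.round(f["R"],3).tolist(),np.round(f["t"],3).tolist(), "campos",np.round(-np.array(f["R"]).T@f["t"],3))
    for t in("dispenser","cartridge_upper","spatula","stand","jar","jaw_model"):
        r=spotter.spot_in(t,c)
        print(t,[(np.round(d["xyz"],3).tolist(),round(d["score"],2)) for d in r[:4]])
print(bot.get_time(),bot.get_tool_rot())
E
```

```text
bench.py
pics
scene 57.16669931883151 323.1552301856116 239.15556102532472 [-0.03327062  0.          0.          0.          0.        ] [[0.559, -0.829, -0.016], [-0.369, -0.231, -0.9], [0.743, 0.509, -0.435]] [-0.183, 0.34, 0.405] campos [-0.074 -0.279  0.479]
dispenser [([0.602, 0.146, 0.07], 0.63)]
cartridge_upper [([0.604, 0.194, 0.125], 0.57), ([0.626, 0.203, 0.082], 0.29)]
spatula [([0.468, 0.386, 0.129], 0.85)]
stand [([0.447, 0.362, 0.044], 0.72), ([0.598, 0.151, 0.071], 0.69)]
jar [([0.445, -0.114, 0.052], 0.65)]
jaw_model [([0.653, -0.111, 0.014], 0.86)]
top 46.6827535962497 324.7903279531951 242.22526840358876 [0.03294023 0.         0.         0.         0.        ] [[-0.032, -0.999, 0.0], [-0.974, 0.031, -0.225], [0.225, -0.008, -0.974]] [0.136, 0.591, 1.104] campos [0.332 0.126 1.209]
dispenser [([0.614, 0.191, 0.103], 0.83)]
cartridge_upper []
spatula [([0.472, 0.386, 0.165], 0.47)]
stand [([0.454, 0.381, 0.07], 0.72)]
jar [([0.461, -0.103, 0.058], 0.6)]
jaw_model [([0.673, -0.1, 0.016], 0.59)]
wrist 69.97962320667223 316.0927530321754 242.31735564668242 [0.02115397 0.         0.         0.         0.        ] [[0.424, 0.906, 0.0], [0.856, -0.4, 0.328], [0.297, -0.139, -0.945]] [-0.626, -0.042, 0.382] campos [0.188 0.603 0.374]
dispenser [([0.482, 0.176, 0.03], 0.91)]
cartridge_upper []
spatula [([0.481, 0.185, 0.026], 0.49)]
stand [([0.435, 0.407, 0.054], 0.64)]
jar [([0.481, 0.184, 0.028], 0.52)]
jaw_model []
1.05 [1.77429857e-05 2.17152547e-01 9.76137680e-01 3.61403712e-05]
```

View pics/a_scene.png

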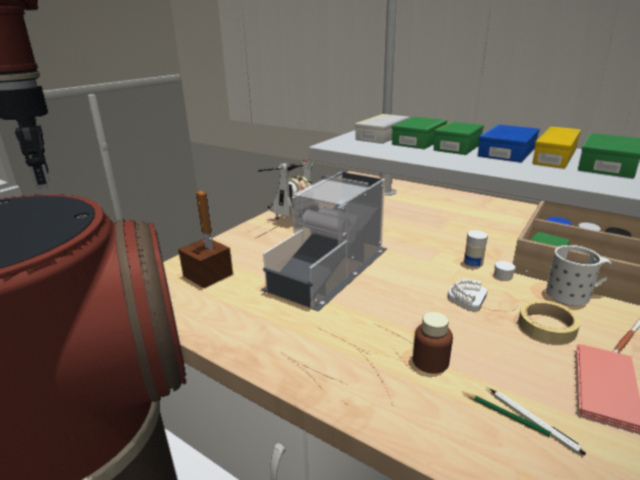

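View pics/a_top.png

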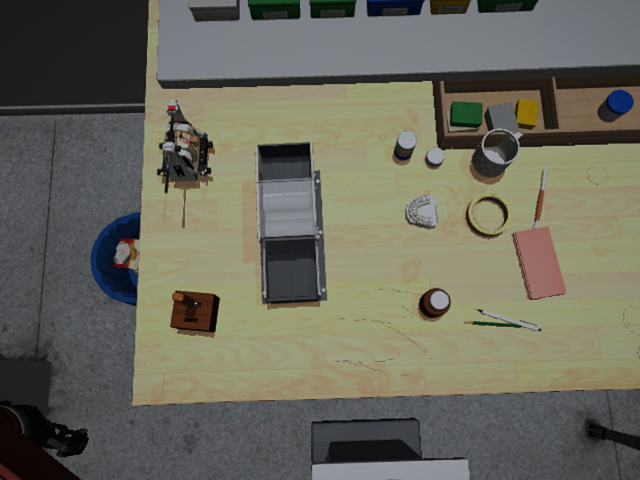

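Run:
```python
import cv2
a=cv2.imread("pics/a_top.png")[135:340,160:340]; cv2.imwrite("pics/b_top.png",cv2.resize(cv2.convertScaleAbs(a,alpha=1.4),None,fx=2.9,fy=2.9,interpolation=cv2.INTER_CUBIC))
a=cv2.imread("pics/a_scene.png")[165:310,172:392]; cv2.imwrite("pics/b_scene.png",cv2.resize(cv2.convertScaleAbs(a,alpha=1.4),None,fx=3.6,fy=3.6,interpolation=cv2.INTER_CUBIC))
```

```text
(no output)
```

View pics/b_top.png

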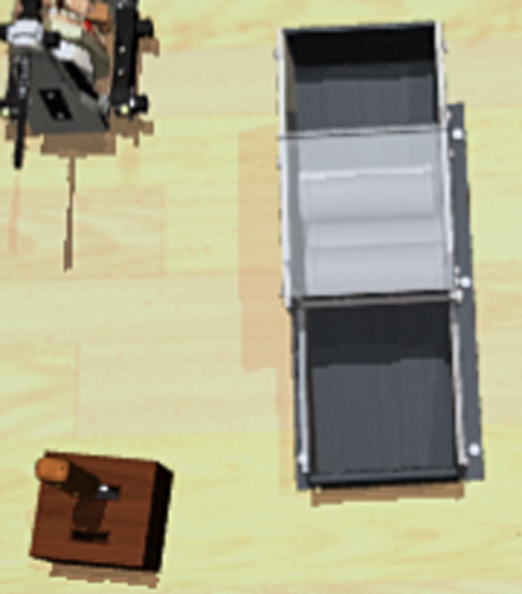

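View pics/b_scene.png

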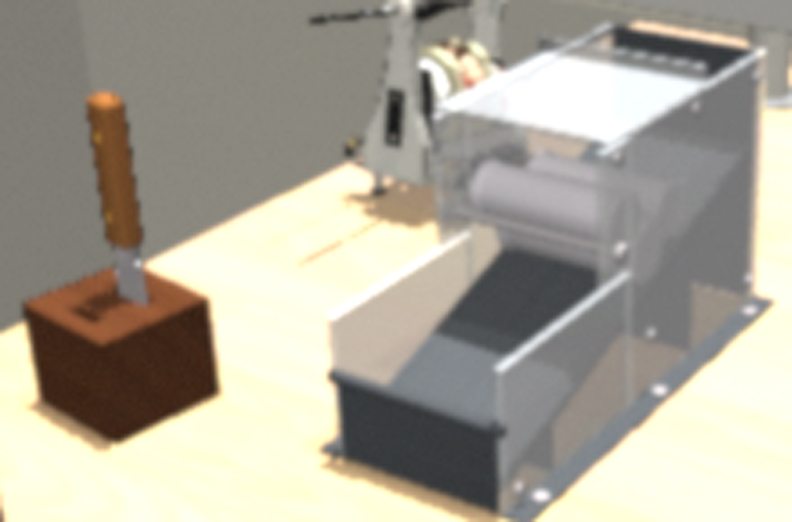

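```bash
cat > h.py <<'E'
import numpy as np,cv2
from scipy.optimize import least_squares
from scipy.spatial.transform import Rotation as Rn
def proj(f,P):
    F=240/np.tan(np.radians(f["vertical_fov"])/2); K=np.array([[F,0,f["cx"]],[0,F,f["cy"]],[0,0,1.]])
    return cv2.projectPoints(np.atleast_2d(np.asarray(P,float)),cv2.Rodrigues(np.array(f["R"],float))[0],np.array(f["t"],float),K,np.array(f["dist_coeffs"],float))[0][:,0]
def T(p,L):  # p=(x,y,yaw), L local mm
    c,s=np.cos(p[2]),np.sin(p[2]); L=np.atleast_2d(L)/1000.
    return np.c_[p[0]+c*L[:,0]-s*L[:,1],p[1]+s*L[:,0]+c*L[:,1],L[:,2]]
E
cat > fit.py <<'E'
from h import *
from bench import imaging
f={c:imaging.grab_frame(c) for c in("top","scene")}
top=lambda u,v:((u+.5)/2.9-.5+160,(v+.5)/2.9-.5+135)
sc=lambda u,v:((u+.5)/3.6-.5+172,(v+.5)/3.6-.5+165)
D=[("top",top(484,481),(-150,-73,2)),("top",top(464,103),(150,-73,2)),("top",top(297,490),(-150,73,2)),
("top",top(280,25),(143,56,174)),("top",top(440,22),(143,-56,174)),("top",top(290,300),(-47,52,175)),("top",top(455,293),(-47,-52,175)),
("scene",sc(325,450),(-150,73,2)),("scene",sc(332,318),(-150,54,90)),("scene",sc(497,370),(-150,-54,90)),("scene",sc(630,272),(-52,-54,90)),("scene",sc(470,232),(-52,54,90)),
("scene",sc(437,117),(-52,54,174)),("scene",sc(762,52),(143,-54,174)),("scene",sc(770,300),(150,-73,2)),("scene",sc(333,375),(-150,54,58)),("scene",sc(503,430),(-150,-54,58)),("scene",sc(617,248),(-36,-54,108))]
S=[("top",top(45,452),(37.5,40,66)),("top",top(172,463),(37.5,-40,66)),("top",top(155,570),(-37.5,-40,66)),("top",top(30,556),(-37.5,40,66)),("top",top(110,490),(12,0,66)),("top",top(90,536),(-20,0,66)),
("scene",sc(25,307),(-37.5,40,66)),("scene",sc(105,345),(-37.5,-40,66)),("scene",sc(208,300),(37.5,-40,66)),("scene",sc(118,440),(-37.5,-40,0)),("scene",sc(40,403),(-37.5,40,0)),("scene",sc(217,393),(37.5,-40,0))]
for nm,C,p0 in(("disp",D,(.61,.17,0)),("stand",S,(.45,.38,0))):
    e=lambda p:np.concatenate([proj(f[c],T(p,l))[0]-uv for c,uv,l in C])
    r=least_squares(e,p0,loss="soft_l1",f_scale=1); print(nm,np.round(r.x,4),np.degrees(r.x[2]))
    for (c,uv,l),q in zip(C,e(r.x).reshape(-1,2)): print(c,l,np.round(q,1))
tri=lambda a,b:least_squares(lambda P:np.r_[proj(f["top"],P)[0]-a,proj(f["scene"],P)[0]-b],(.47,.38,.15)).x
print("handle top",tri(top(52,469),sc(106,98)),"blade in",tri(top(106,491),sc(133,298)))
E
python3 fit.py
```

```text
disp [0.631  0.1882 0.0282] 1.617731512830485
top (-150, -73, 2) [ 2.5 -1.3]
top (150, -73, 2) [ 1.2 -1.1]
top (-150, 73, 2) [-0.2 -0.3]
top (143, 56, 174) [-0.5  2.2]
top (143, -56, 174) [0.6 0.1]
top (-47, 52, 175) [1.4 0. ]
top (-47, -52, 175) [-1.1 -0.8]
scene (-150, 73, 2) [-2.1 -0.2]
scene (-150, 54, 90) [0.  0.2]
scene (-150, -54, 90) [ 1.  -0.1]
scene (-52, -54, 90) [-8.1  6. ]
scene (-52, 54, 90) [-8.4  5.3]
scene (-52, 54, 174) [-1.1 -0.8]
scene (143, -54, 174) [-0.1 -0.8]
scene (150, -73, 2) [3.1 0.2]
scene (-150, 54, 58) [ 1.  -1.1]
scene (-150, -54, 58) [-0.1 -1.4]
scene (-36, -54, 108) [-0.4  1.4]
stand [ 0.4622  0.3901 -0.1265] -7.24795149375473
top (37.5, 40, 66) [ 1.6 -0.5]
top (37.5, -40, 66) [-3.6 -0.7]
top (-37.5, -40, 66) [-3.  -0.9]
top (-37.5, 40, 66) [1.  0.2]
top (12, 0, 66) [-3.4  0.5]
top (-20, 0, 66) [1.2 0.3]
scene (-37.5, 40, 66) [-0.9 -0.6]
scene (-37.5, -40, 66) [-0.8  0.6]
scene (37.5, -40, 66) [ 0.8 -0.2]
scene (-37.5, -40, 0) [0.  2.5]
scene (-37.5, 40, 0) [-0.1 -0. ]
scene (37.5, -40, 0) [1.6 1.3]
handle top [0.47507698 0.3909046  0.18689315] blade in [0.47319791 0.38567344 0.06524395]
```

```bash
cat >> h.py <<'E'
def Q(yaw,tilt=0,lean=0):
    """tool down, camera on robot side; tilt rad tips the fingers toward +x(yaw)"""
    R=Rn.from_euler("z",yaw)*Rn.from_euler("y",-tilt)*Rn.from_matrix(np.array([[-1,0,0],[0,1,0],[0,0,-1.]]).T)
    q=R.as_quat(); return np.array([q[3],*q[:3]])
def Rm(q): return Rn.from_quat([q[1],q[2],q[3],q[0]]).as_matrix()
E
python3 - <<'E'
from h import *
from bench import *
from bench import bot,imaging,kin
bot.reach([.474,.388,.30],Q(-.1265))
print(bot.get_eef_pos(),bot.get_qpos(),bot.get_time())
f=imaging.grab_frame("wrist"); cv2.imwrite("pics/c.png",f["pixels"])
import pickle; pickle.dump(f,open("c.pkl","wb"))
for s in (45,50):
  for d in((-150,0,150),(-45,0,121),(-5,0,126)):
    R=Rm(Q(.028,np.radians(s))); tip=T((.631,.1882,.0282),d)[0]; p=tip-R[:,2]*.135
    q=kin.inverse_kinematics(p,Q(.028,np.radians(s))); print(s,d,np.round(p,3),R[:,2].round(2),None if q is None else np.round(q,2))
E
```

```text
[0.4733758  0.38855164 0.29970878] [ 5.58289015e-01  1.61128495e-01  1.49291396e+00  5.98859347e-04
  1.48802147e+00 -8.86077078e-01] 2.2333
45 (-150, 0, 150) [0.386 0.181 0.245] [ 0.71  0.02 -0.71] [ 0.49 -0.88  2.54 -0.46  0.81 -0.9 ]
45 (-45, 0, 121) [0.491 0.184 0.216] [ 0.71  0.02 -0.71] [ 0.34 -0.48  2.39 -0.46  0.51 -0.93]
45 (-5, 0, 126) [0.531 0.185 0.221] [ 0.71  0.02 -0.71] [ 0.31 -0.36  2.31 -0.44  0.47 -0.97]
50 (-150, 0, 150) [0.378 0.181 0.237] [ 0.77  0.02 -0.64] None
50 (-45, 0, 121) [0.483 0.184 0.208] [ 0.77  0.02 -0.64] [ 0.37 -0.51  2.47 -0.68  0.42 -0.71]
50 (-5, 0, 126) [0.523 0.185 0.213] [ 0.77  0.02 -0.64] [ 0.33 -0.39  2.39 -0.68  0.37 -0.73]
```

View pics/c.png

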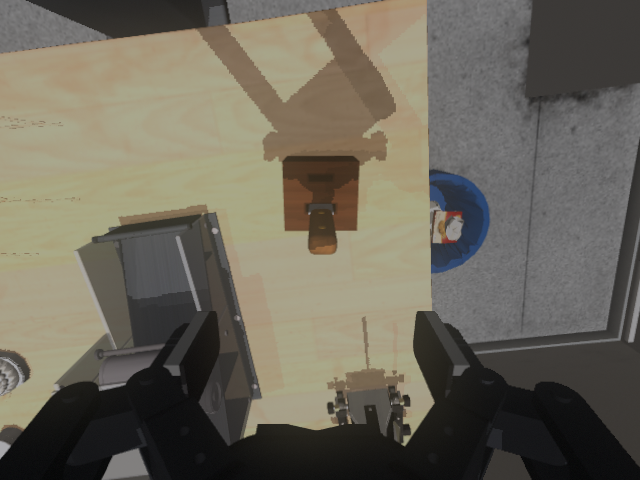

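```bash
python3 - <<'E'
s=open("fit.py").read()
s=s.replace('f={c','import pickle\nf={c',1).replace('top=lambda','f["wrist"]=pickle.load(open("c.pkl","rb"))\ntop=lambda',1)
s=s.replace('("top",top(172,463),(37.5,-40,66)),("top",top(155,570),(-37.5,-40,66))','("top",top(158,459),(37.5,-40,66)),("top",top(147,568),(-37.5,-40,66))').replace('("top",top(110,490),(12,0,66)),','')
s=s.replace('S=[','S=[("wrist",(283,231),(37.5,-40,66)),("wrist",(357,231),(37.5,40,66)),("wrist",(283,162),(-37.5,-40,66)),("wrist",(359,160),(-37.5,40,66)),("wrist",(321,178),(-20,0,66)),("wrist",(320,208),(12,0,66)),')
s=s.split("tri=")[0]+'''
a,b,c=(322,247),top(50,469),sc(106,96)
print(least_squares(lambda P:np.r_[proj(f["wrist"],P)[0]-a,proj(f["top"],P)[0]-b,proj(f["scene"],P)[0]-c],(.47,.38,.18)).x)
'''
s=s.replace("for nm,C,p0 in((\"disp\",D,(.61,.17,0)),","for nm,C,p0 in(")
s=s.replace("in((\"stand\",S,(.45,.38,0)))","in[(\"stand\",S,(.45,.38,0))]").replace('in("stand",S,(.45,.38,0))):','in[("stand",S,(.45,.38,0))]:')
s=s.replace("in((\"stand\"","in[(\"stand\"")
open("fit2.py","w").write(s)
E
grep -n "for nm" fit2.py; sed -i 's/^for nm.*/for nm,C,p0 in [("stand",S,(.45,.38,0))]:/' fit2.py; python3 fit2.py
```

```text
14:for nm,C,p0 in[("stand",S,(.45,.38,0))]:
stand [ 0.4635  0.3945 -0.1152] -6.598805130688942
wrist (37.5, -40, 66) [0.7 0. ]
wrist (37.5, 40, 66) [-1.  -0.7]
wrist (-37.5, -40, 66) [-2.4 -0.3]
wrist (-37.5, 40, 66) [-1.   0.8]
wrist (-20, 0, 66) [-1.6  0.3]
wrist (12, 0, 66) [-0.3  0.1]
top (37.5, 40, 66) [-0.8 -0.8]
top (37.5, -40, 66) [-1.2 -0.1]
top (-37.5, -40, 66) [-2.2 -1.1]
top (-37.5, 40, 66) [-1.  -0.1]
top (-20, 0, 66) [-0.9 -0.3]
scene (-37.5, 40, 66) [-1.8 -1.3]
scene (-37.5, -40, 66) [-1.5 -0.3]
scene (37.5, -40, 66) [-0.2 -1.1]
scene (-37.5, -40, 0) [-0.7  1.6]
scene (-37.5, 40, 0) [-1.1 -0.7]
scene (37.5, -40, 0) [0.6 0.3]
[0.4764277  0.39335314 0.18678709]
```

Run:
```python
from h import *
from bench import bot,eoat,imaging
q=Q(-.12)
bot.reach([.4763,.3932,.24],q)
bot.move_l([.4763,.3932,.141],rate=.12)
print(bot.get_ft_force())
eoat.move_gripper(.0,effort=110)
bot.dwell(.2)
p=np.array(bot.get_eef_pos()); print(bot.get_opening(),bot.get_grip_force(),bot.get_ft_force(),p,bot.get_tool_rot())
np.save("grip.npy",p)
bot.move_l(p+[0,0,.02],rate=.05); print(bot.get_ft_force(),bot.get_wrist_torque())
bot.move_l(p+[0,0,.10],rate=.12); print(bot.get_ft_force(),bot.get_time())
f=imaging.grab_frame("scene"); cv2.imwrite("pics/d.png",cv2.resize(f["pixels"][80:300,130:430],None,fx=2.6,fy=2.6,interpolation=cv2.INTER_CUBIC))
# predicted tip/handle end pixels
o=np.array(bot.get_eef_pos()); z=Rm(bot.get_tool_rot())[:,2]
print((proj(f,[o+z*.135,o-z*.048,o])-[130,80])*2.6)
```

```text
[ 0.01817118 -0.88908109 -0.45049715]
0.020757754192095794 105.15435934066772 [0.01949639 0.89209293 3.3595715 ] [0.47647547 0.39349558 0.14135958] [2.50488886e-04 5.99402238e-02 9.98201885e-01 3.23386621e-04]
[ 0.76063389 -0.33475523 -1.25197125] [ 0.01505895 -0.01763911  0.00504801]
[ 0.68956211 -0.06579991 -1.15282582] 5.8917
[[196.07959453 387.44833168]
 [163.79113085 159.33974357]
 [172.73448403 223.11259315]]
```

View pics/d.png

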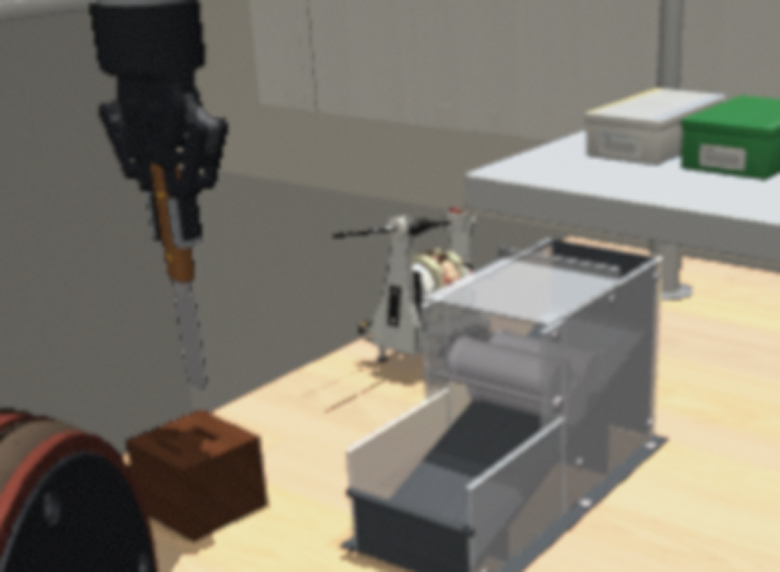

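```bash
cat >> h.py <<'E'
DP=np.array([.631,.1882,.0282]); TILT=np.radians(45); QP=Q(DP[2],TILT); ZP=Rm(QP)[:,2]
def tcp(x,z,y=0): return T(DP,(x,y,z))[0]-ZP*.135
def tipl(p):
    d=np.array(p)+ZP*.135-[DP[0],DP[1],0]; c,s=np.cos(DP[2]),np.sin(DP[2]); return np.round([1000*(c*d[0]+s*d[1]),1000*(c*d[1]-s*d[0]),1000*d[2]],1)
E
python3 - <<'E'
from h import *
from bench import bot,eoat,imaging,kin
a=tcp(-100,165)+[0,.17,.06]
print(kin.inverse_kinematics(a,QP),kin.inverse_kinematics(tcp(-100,165),QP))
bot.reach(a,QP); print(bot.get_time(),bot.get_ft_force())
bot.move_l(tcp(-100,165),rate=.2)
bot.move_l(tcp(-60,133),rate=.1)
bot.dwell(.2); print(bot.get_time(),tipl(bot.get_eef_pos()),bot.get_ft_force(),bot.get_opening())
f=imaging.grab_frame("scene"); cv2.imwrite("pics/e.png",cv2.resize(f["pixels"][140:300,240:400],None,fx=3.7,fy=3.7,interpolation=cv2.INTER_CUBIC))
o=np.array(bot.get_eef_pos()); print((proj(f,np.r_[[o+ZP*.135],T(DP,[(-36,50,108),(-36,-50,108),(-16,48,117),(-16,-48,117),(-47,0,173)])])-[240,140])*3.7)
E
```

```text
[ 0.83130112 -0.32384233  2.0841595  -0.70171848  0.9077907  -0.45882689] [ 0.40842826 -0.71985107  2.44113815 -0.41190064  0.71484355 -0.97667168]
6.65 [ 0.81167943  0.51021998 -0.32761038]
8.5583 [-60.    0.3 133.8] [ 0.11096313 -0.11963407 -0.81359913] 0.020822038002078554
[[268.78182459 302.00306013]
 [220.06485303 311.39895476]
 [373.24212801 349.61395209]
 [242.49596661 285.43614556]
 [388.70036854 320.23947824]
 [280.90369849 225.19314788]]
```

View pics/e.png

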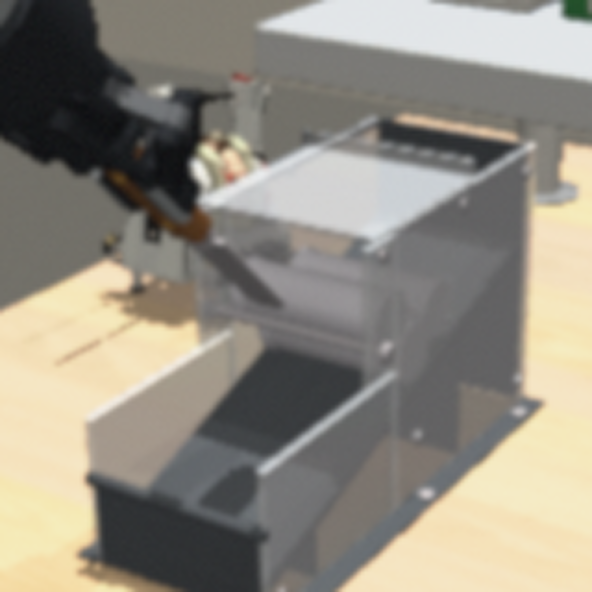

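```bash
cat >> h.py <<'E'
def nudge(bot,imaging,pts,out,rate=.04,fmax=11):
    """step the tip through (x,z) pts (mm), stop over fmax N, then draw away briskly"""
    f0=np.array(bot.get_ft_force()); log=[]
    for a,b in zip(pts,pts[1:]):
        n=max(1,int(np.ceil(np.hypot(b[0]-a[0],b[1]-a[1])/3)))
        for k in range(1,n+1):
            w=np.array(a)+(np.array(b)-a)*k/n
            bot.move_l(tcp(*w),rate=rate); F=np.array(bot.get_ft_force())-f0
            log.append((w.round(0).tolist(),F.round(1).tolist()))
            if np.linalg.norm(F)>fmax: print("STOP"); break
        else: continue
        break
    for w in out: bot.move_l(tcp(*w),rate=.35)
    for l in log: print(*l)
def look(imaging,name):
    f=imaging.grab_frame("scene"); cv2.imwrite(f"pics/{name}.png",cv2.resize(f["pixels"][170:290,250:400],None,fx=3.4,fy=3.4,interpolation=cv2.INTER_CUBIC))
def carts(imaging,spotter,bot):
    for c in("scene","top"):
        imaging.grab_frame(c)
        for t in("cartridge_upper",):
            for d in spotter.spot_in(t,c):
                X=np.array(d["xyz"]); e=X[:2]-DP[:2]; print(c,round(d["score"],2),"x",round(1000*(e[0]+DP[2]*e[1])),"y",round(1000*e[1]),"z",round(1000*X[2]))
E
python3 - <<'E'
from h import *
from bench import bot,eoat,imaging,kin,spotter
nudge(bot,imaging,[(-60,133),(-40,121),(-6,127)],[(-60,140)])
bot.dwell(.8)
print(bot.get_time(),tipl(bot.get_eef_pos()),bot.get_ft_force())
carts(imaging,spotter,bot); look(imaging,"f1")
E
```

```text
[-58.0, 132.0] [0.7, -1.1, -0.1]
[-55.0, 130.0] [0.8, -0.2, 0.3]
[-52.0, 128.0] [0.7, -0.0, -0.3]
[-50.0, 127.0] [-0.5, -0.8, -0.0]
[-48.0, 126.0] [0.0, -0.8, -0.7]
[-45.0, 124.0] [0.2, -0.9, -0.5]
[-42.0, 122.0] [0.5, -0.3, -0.1]
[-40.0, 121.0] [0.2, -1.0, -0.2]
[-37.0, 122.0] [0.2, -1.1, -0.5]
[-34.0, 122.0] [0.5, -1.5, -0.5]
[-32.0, 122.0] [-0.9, -0.1, 0.4]
[-29.0, 123.0] [-1.2, -0.7, 0.3]
[-26.0, 124.0] [-1.8, -1.5, -0.6]
[-23.0, 124.0] [-0.8, -1.0, -0.5]
[-20.0, 124.0] [-0.8, -1.4, -1.1]
[-17.0, 125.0] [0.2, -0.5, 0.5]
[-14.0, 126.0] [-0.5, -0.7, -0.1]
[-12.0, 126.0] [-0.4, 0.2, 0.0]
[-9.0, 126.0] [-1.4, -1.6, -0.4]
[-6.0, 127.0] [-0.7, -1.3, 0.0]
14.7417 [-60.   0. 140.] [ 0.26942512 -0.01658771 -0.27630452]
scene 0.81 x -25 y 3 z 124
```

View pics/f1.png

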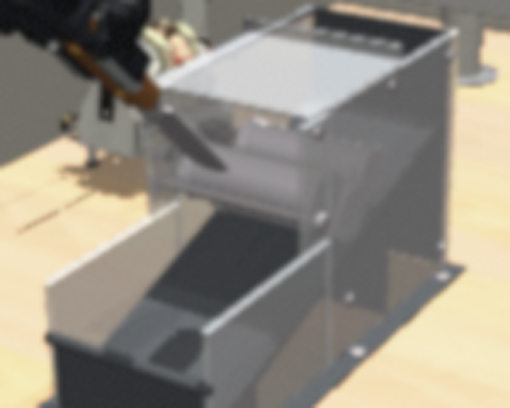

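```bash
cat >> h.py <<'E'
def push(bot,imaging,spotter,pts,out,hold=.2,rate=.1,orate=.6,wait=.8,pic=None):
    f0=np.array(bot.get_ft_force())
    for w in pts: bot.move_l(tcp(*w),rate=rate); print(w,(np.array(bot.get_ft_force())-f0).round(1))
    if hold: bot.dwell(hold)
    if pic: carts(imaging,spotter,bot); look(imaging,pic)
    t=bot.get_time(); bot.move_l(tcp(*out),rate=orate); print("out took",bot.get_time()-t)
    bot.dwell(wait); print(bot.get_time(),tipl(bot.get_eef_pos())); carts(imaging,spotter,bot)
E
python3 - <<'E'
from h import *
from bench import bot,imaging,spotter
push(bot,imaging,spotter,[(-42,121),(-20,121),(-3,124)],(-60,140),hold=.2,pic="g_hold"); look(imaging,"g_after")
E
```

```text
(-42, 121) [-0.1 -0.6  0.1]
(-20, 121) [-1.5 -1.5 -0.5]
(-3, 124) [ 0.1 -1.3  0.5]
scene 0.91 x -134 y 5 z 56
top 0.16 x -178 y -289 z 59
out took 0.3500000000000014
17.6917 [-60.   0. 140.]
scene 0.91 x -132 y 5 z 57
top 0.57 x -130 y -32 z 61
top 0.4 x 23 y -1 z 170
```

View pics/g_after.png

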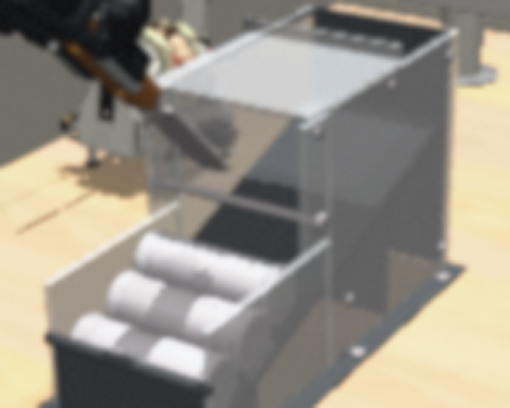

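Run:
```python
from h import *
from bench import bot,imaging
p=np.load("grip.npy")
bot.move_l(tcp(-100,165),rate=.2)
a=tcp(-100,165)+[0,.17,.06]
bot.move_l(a,rate=.25)
bot.reach(p+[0,0,.10],Q(-.12)); bot.dwell(.2)
print(bot.get_eef_pos()-p,bot.get_tool_rot(),bot.get_time(),bot.get_ft_force())
f=imaging.grab_frame("scene"); n=cv2.resize(f["pixels"][80:300,130:430],None,fx=2.6,fy=2.6,interpolation=cv2.INTER_CUBIC)
d=cv2.imread("pics/d.png")
def edge(i): return cv2.cvtColor(i,cv2.COLOR_BGR2GRAY).astype(np.float32)
for r in((340,400,160,230),(150,290,130,210)):
    s=np.s_[r[0]:r[1],r[2]:r[3]]; print(cv2.phaseCorrelate(edge(d)[s],edge(n)[s],cv2.createHanningWindow((r[3]-r[2],r[1]-r[0]),cv2.CV_32F)),np.abs(edge(d)[s]-edge(n)[s]).mean())
cv2.imwrite("pics/h.png",np.hstack([d[100:480,80:290],n[100:480,80:290]]))
```

```text
[-0.00131931  0.00018555  0.1011588 ] [1.14380526e-03 5.91622544e-02 9.98247708e-01 1.80836928e-04] 20.1083 [-0.53576591  0.7871422  -0.34604138]
((-3.2374857382880364, 0.23023972665121661), 0.15843421198703625) 1.7976191
((-2.6285048184624955, -3.321679076165452), 0.49725324710210167) 4.849732
```

View pics/h.png

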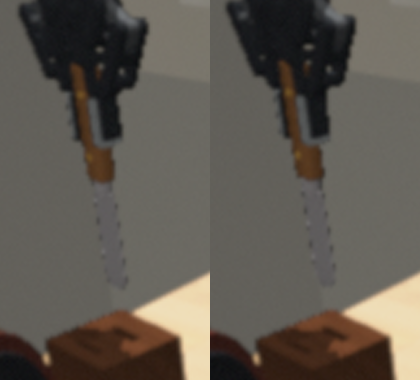

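Run:
```python
from h import *
from bench import bot,imaging
p=np.load("grip.npy"); off=np.zeros(3)
f0=np.array(bot.get_ft_force()); ok=True
for z in (.08,.065,.058,.05,.04,.03,.02,.01,.004,.001):
    bot.move_l(p+off+[0,0,z],frame=Q(-.12),rate=.05); F=np.array(bot.get_ft_force())-f0
    print(z,F.round(1),(bot.get_eef_pos()-p).round(4))
    if np.linalg.norm(F)>12: print("STOP"); break
print(bot.get_time())
```

```text
0.08 [-0.   0.2  0.6] [-0.0002 -0.0001  0.0794]
0.065 [0.2 0.6 0.5] [-0.0003 -0.0002  0.0644]
0.058 [ 0.5 -0.6 -0.1] [-0.0003 -0.0002  0.0575]
0.05 [0.3 0.2 0.7] [-0.0003 -0.0002  0.0493]
0.04 [0.2 0.5 1. ] [-0.0004 -0.0002  0.0393]
0.03 [1.5 0.2 0.1] [-0.0004 -0.0002  0.0293]
0.02 [-0.  -0.1  0.8] [-0.0004 -0.0002  0.0193]
0.01 [ 1.   0.7 -0.4] [-0.0004 -0.0002  0.0093]
0.004 [ 0.5  0.4 -0.8] [-0.0003 -0.0002  0.0035]
0.001 [ 0.1  0.4 -0.5] [-0.0001 -0.0001  0.0008]
23.675
```

Run:
```python
from h import *
from bench import bot,eoat,imaging,spotter
p=np.load("grip.npy")
eoat.move_gripper(.06); bot.dwell(.2)
bot.move_l(p+[0,0,.12],rate=.12); bot.move_l(p+[-.06,0,.16],rate=.2); bot.dwell(.3)
f=imaging.grab_frame("scene"); print(bot.get_time(),bot.get_ft_force())
for t in("spatula","stand","cartridge_upper"): print(t,[(np.round(d["xyz"],3).tolist(),round(d["score"],2)) for d in spotter.spot_in(t,"scene")])
cv2.imwrite("pics/i.png",cv2.resize(f["pixels"][150:310,160:400],None,fx=3.2,fy=3.2,interpolation=cv2.INTER_CUBIC))
```

```text
26.3333 [ 0.3113846  -0.30472505  0.24327965]
spatula []
stand [([0.446, 0.364, 0.045], 0.82)]
cartridge_upper [([0.497, 0.195, 0.056], 0.73), ([0.558, 0.194, 0.075], 0.68)]
```

View pics/i.png

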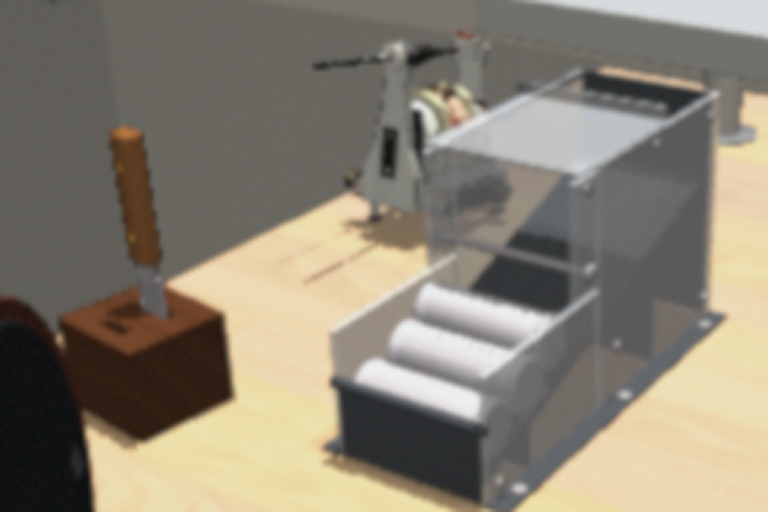

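The picture shows the spatula standing in the wide slot (blade enters the block at about (155,310)). All three cartridges lie in the trough, at about (420,390), (450,350) and (490,315).

```bash
python3 -c "
from bench import ticket; print(ticket.hand_in())"
```

```text
the job is handed in; nothing more can be done
None
```

The job is handed in, at about 26 s on the robot's clock: all three cartridges lie in the front trough after two spatula nudges, the spatula stands blade down in its wide slot, and I left the jar and jaw model alone.

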